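Sweep the loose pieces into the bench pan

ROBOT

A 7-joint arm with a two-finger parallel gripper is mounted at the origin on a cart in front of the work surface, level with it; the furniture and walls round the work are solid. World frame = base frame: x ahead of the robot, y to its left, z up, the work surface at z = 0. Lengths are in m, angles in rad, forces in N, time in s.
With the tool pointing down it reaches from about 0.4 to 0.85 m from the base axis. Payload 4.5 kg.
Tool frame: the origin (TCP) lies midway between the tips of the shut fingers; the grasp point (between the pads) lies 19 mm behind it; z points along the fingers, y is the line along which they close (so a half turn about z gives the same grasp; the last joint's range is limited). The gripper opens to 88 mm and grips with 3 to 60 N. Pads are 18 mm wide; open, the fingers measure 123 mm over their backs; the gripper's body (75 mm by 187 mm) begins 45 mm behind the grasp point.
Start: joints at [-1.151, 0.689, -0.195, 1.565, 0.157, 0.902, -0.215], TCP at [0.235, 0.579, 0.239] pointing down, gripper open.
Joint ranges: [-3.01, 3.01], [-0.46, 2.08], [-1.47, 1.51], [0.13, 2.56], [-1, 4.14], [0.04, 2.09], [-2.66, 2.66]. Speed limits (rad/s): [2.57, 2.57, 3.14, 3.14, 3.14, 3.14, 3.14].

INTERFACE

Orientations are given as a unit quaternion [x, y, z, w].
In Python, from plant import r gives the robot as it stands. The module is installed in compiled form; this text tells all that it offers.
- The arm moves only by the tool step_arm, never from a script. Its argument "series" is a list of rows, each a list of 7 numbers: the shift along the world's x, y, z in mm, then the turn, a rotation vector about the world's x, y, z in rad, then the closure, from 0 (fully open) to 1 (shut). A call has 1 to 20 rows; each row shifts and turns the commanded pose from where the row before left it; what a row does not reach is not made up. A row lasts 1/10 s, in which the tool goes at most 50 mm and 8.59 degrees, less where a joint would pass 70% of its speed; a pose out of reach is approached as far as the arm can. A call is refused whole if a number of a shift passes 50 or a number of a turn 0.15, either way. A call with a gripper value outside its range is refused whole. The fingers move at their own pace and stop on an object; "force" is the grip in N (left out, the last holds). Time passes only in rows, so rows that do not move let the fingers close. It gives the time, the measured TCP pose, the force, the opening and the grip force at its end, in the units of the state.
- r.get_state(): the state, without advancing time (a new reading comes with each control period).
- r.snapshot(name): name is "scene" or "top" or "wrist"; returns (picture, depth): 400x640x3 uint8, blue, green, red; 400x640 float32, m along the optical axis (not along the pixel's ray), 0 where there is no reading.
- r.get_calibration(name): a dict with "intrinsics" (3x3 intrinsics, pixels), "pose" (4x4, takes a point from camera to world coordinates). Camera axes: x right, y up, looking along -z (the intrinsics and any distortion apply to the point x, -y, -z); pixel columns grow to the right and rows downward; lengths in m; the calibration is good to about 2 mm. A picture is of the moment at which its call begins: read the wrist's pose just before it. get_calibration takes no time and is no camera call; for the wrist camera it gives the pose at the moment of the call.
- r.finish_job(): hands the job in; it is judged then, once.
The state is a dict: "clock": time; "q": joint angles; "qd": joint speeds; "joint_torque": joint torques, N m; "tool_pos": TCP position; "eef_rot": TCP orientation; "contact_force": force on the tool from outside, world axes, zero at the start; "moment": the same for the moment, N m; "opening": opening from 0.0 (shut) to 1.0 (fully open); "finger_force": force on a finger pad.
Only numpy, scipy, OpenCV 4.12 (cv2) and the standard library are available. Lean on these libraries where they do the work, as an engineer would, in place of code of your own. Each camera call takes 0.05 s, during which the arm holds its last target. There are 200 camera calls.

TASK

Clear the little pieces off the bench: with your closed fingers, sweep the bar, the small chip and the relay along the bench and over the sloping lip, until each lies wholly behind the lip on the flat floor of the sweep pan. Push them only, do not lift any of them, and leave the paint jar that stands in their row, and everything else round the pan, where it is.

Things in the scene. Friction and masses are not known exactly. Their poses are not given: they have to be found in the camera images.
- pan: sheet-metal pan fixed to the bench, 100 deep (x) x 190 wide (y) mm. Origin: centre of its footprint on the bench top. In mm: x points from the open mouth (x = -50) to the back wall (47 to 50), y along the mouth, z up. Side walls at y = +-92 to +-95. Walls and rim 25 high, floor 2 thick; the lip slopes up from the bench at x = -50 to the floor at x = -34. The row of pieces lies at about x = -92
- block_mid (a point): centre of the bar, a plain grey metal bar 16 x 40 x 16 mm (x, y, z of its own frame), lying loose on the bench in front of the mouth, turned any way; 30 g
- chip_mid (a point): centre of the chip, the smallest piece, a flat tan card chip 18 x 22 x 9 mm (x, y, z), lying loose on the bench in front of the mouth, turned any way; 20 g
- relay_mid (a point): centre of the relay, a pale grey rounded block 18 x 26 x 21 mm (x, y, z), standing loose on the bench in front of the mouth, turned any way; 30 g
- jar: paint jar with a screw cap, round, 26 mm across, 34 mm high, standing loose in the same row as the three pieces (any of the four places); origin at the centre of its underside. It stays where it is
- jar_blue: a second paint jar, 26 mm across, 34 mm high, standing on the pan's -y side; origin at the centre of its underside; a bystander. Close behind it rises a tall cabinet of small drawers, 0.55 m high, whose front runs on towards -y: the arm must come round in front of it
- match_box: matchbox 35 x 52 x 14 mm lying beside the pan on its +y side; origin at the centre of its underside; a bystander
- lid_white: round white cap 45 mm across, 14 mm high, lying beside the pan on its -y side; origin at the centre of its underside; a bystander
- tweezers: tweezers 122 mm long (y), 13 mm wide, 8 mm high, lying on the pan's -y side; origin at the centre of the underside; a bystander
- glue_bottle: slim bottle with a nozzle, 30 mm across, 100 mm high, standing on the pan's -y side; origin at the centre of its underside; a bystander

How it is judged:
At the end, for the whole second after the job is handed in: The centres of bar, chip and relay are all in the pan: over 22 mm behind the lip's front edge, before the back wall, between the side walls and less than 25 mm above the bench; the paint jar of the row still stands within 15 mm of its start (x of block_mid in the frame of pan between -0.028 and 0.048 m and y of block_mid in the frame of pan between -0.092 and 0.092 m and height (world z) of each of block_mid, chip_mid, relay_mid below 0.025 m and x of chip_mid in the frame of pan between -0.028 and 0.048 m and y of chip_mid in the frame of pan between -0.092 and 0.092 m and x of relay_mid in the frame of pan between -0.028 and 0.048 m and y of relay_mid in the frame of pan between -0.092 and 0.092 m and distance of jar from where it was at the start of the episode below 0.015 m and angle between jar's own z axis and vertical below 0.2 rad); the robot touches nothing.
It fails at once if a piece is lifted (centre of the bar over 28 mm, the relay over 24 mm or the chip over 18 mm above the bench) (height (world z) of block_mid above 0.028 m or height (world z) of relay_mid above 0.024 m or height (world z) of chip_mid above 0.018 m).
It fails at once if the paint jar in the row is shifted by more than 15 mm or knocked over (distance of jar from where it was at the start of the episode above 0.015 m or angle between jar's own z axis and vertical above 0.35 rad).
It fails at once if another thing beside the pan is shifted by more than 15 mm or knocked over (distance of any of jar_blue, match_box, lid_white, tweezers, glue_bottle from where it was at the start of the episode above 0.015 m or angle between any of jar_blue, match_box, lid_white, tweezers, glue_bottle's own z axis and vertical above 0.35 rad).
It also fails if it takes over 64 s, if anything falls off the work surface, if the arm or the gripper's body presses on something with over 40 N, if the wrist force passes 120 N, or if a joint passes its speed limit or range.

## Working session

There is one attempt and no reset: what is moved stays moved. The work goes in short steps, Python scripts to look and compute and a tool call to move; the robot and the scene stay as the last step left them, time stands still between calls to the robot, and variables do not carry over. Pictures are saved under pics/ and viewed, at most 10 in all, crops included, and the job is handed in when it is done.

Besides the shell and the picture viewer there is one more tool, called after ">>>" by a JSON object that holds its "name" and its "arguments". step_arm: Moves the arm, as the interface text tells. Its arguments: {"type":"object","properties":{"series":{"type":"array"},"force":{"type":"number"}},"required":["series"]}

```bash
mkdir -p pics; cat > h.py <<'E'
import numpy as np,cv2
from plant import r
def snap(cam,name):
    c=r.get_calibration(cam); im,d=r.snapshot(cam); cv2.imwrite(f'pics/{name}.png',im)
    K=np.array(c['intrinsics']);P=np.array(c['pose'])
    v,u=np.mgrid[:400,:640]
    X=(u-K[0,2])/K[0,0]*d; Y=(v-K[1,2])/K[1,1]*d
    p=np.stack([X,-Y,-d,np.ones_like(d)],-1)@P.T
    W=p[...,:3]; W[d==0]=np.nan
    np.savez(f'pics/{name}.npz',W=W,im=im)
    return im,W
E
python3 - <<'E'
from h import *
for n in('top','scene'):
    im,W=snap(n,n+'0'); print(n,r.get_calibration(n)['pose'],r.get_calibration(n)['intrinsics'])
s=r.get_state();print(s['clock'],s['tool_pos'],s['eef_rot'],s['opening'])
E
```

```text
top [[-0.00697401  0.98286091 -0.18421672  0.43119597]
 [-0.9999749  -0.00662416  0.00251447  0.17522179]
 [ 0.00125109  0.18422963  0.98288243  1.03979946]
 [ 0.          0.          0.          1.        ]] [[511.95376404   0.         320.75452824]
 [  0.         511.95376404 206.85331234]
 [  0.           0.           1.        ]]
scene [[ 5.45650185e-01  4.05855918e-01 -7.33175865e-01 -2.17723513e-02]
 [-8.38012546e-01  2.63300286e-01 -4.77920425e-01 -2.43670237e-01]
 [-9.21418222e-04  8.75187942e-01  4.83782201e-01  4.69345363e-01]
 [ 0.00000000e+00  0.00000000e+00  0.00000000e+00  1.00000000e+00]] [[420.96994512   0.         319.12191734]
 [  0.         420.96994512 201.42282792]
 [  0.           0.           1.        ]]
0.1 [0.23501029 0.57850831 0.23798982] [ 1.91646518e-01  9.81463657e-01 -8.32468381e-04 -9.16005786e-05] 1.000317287963018
```

View pics/top0.png

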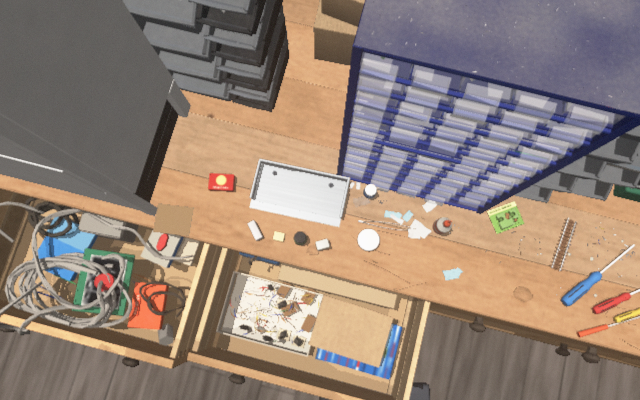

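View pics/scene0.png

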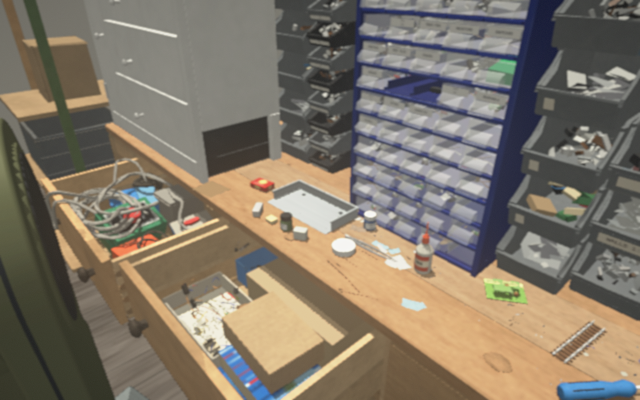

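The top view shows the pan with corners near (257,160), (350,178), (342,224) and (250,206). The row is bar (255,231), chip (279,237), jar (300,239) and relay (323,245). The bystanders are lid (368,239), blue jar (371,191) and matchbox (221,182).

```bash
python3 - <<'E'
import numpy as np,cv2
z=np.load('pics/top0.npz');W=z['W'];im=z['im']
for n,(u,v) in dict(c1=(257,160),c2=(350,178),c3=(342,224),c4=(250,206),floor=(300,190),bench=(300,260)).items(): print(n,W[v,u].round(4))
b=(np.nan_to_num(W[...,2])>0.006).astype(np.uint8); b[:140]=0
n,l,st,c=cv2.connectedComponentsWithStats(b)
for i in range(1,n):
    if 10<st[i,4]<6000 and st[i,0]>180 and st[i,0]<480 and st[i,1]<275:
        m=l==i;P=W[m]; top=P[P[:,2]>np.percentile(P[:,2],90)-.004]
        rr=cv2.minAreaRect((top[:,:2]*1000).astype(np.float32))
        print(c[i].round(),st[i,4],'zmax',P[:,2].max().round(3),'rect mm',np.round(rr[0]),np.round(rr[1]),round(rr[2]))
im2=cv2.resize(im[145:275,190:390],None,fx=4,fy=4,interpolation=cv2.INTER_CUBIC);cv2.imwrite('pics/c0.png',im2)
E
```

```text
c1 [ 0.7275  0.306  -0.0012]
c2 [0.685  0.1115 0.0079]
c3 [ 0.5905  0.129  -0.0032]
c4 [0.6286 0.3186 0.0015]
floor [0.6609 0.2153 0.0049]
bench [ 0.517   0.2155 -0.003 ]
[221. 181.] 429 zmax 0.018 rect mm [679. 378.] [52. 35.] 86
[442. 225.] 250 zmax 0.099 rect mm [581. -68.] [ 9. 13.] 3
[255. 230.] 159 zmax 0.02 rect mm [578. 307.] [38. 15.] 27
[368. 239.] 387 zmax 0.019 rect mm [558.  79.] [43. 43.] 88
[278. 235.] 74 zmax 0.013 rect mm [566. 259.] [21. 17.] 76
[300. 238.] 143 zmax 0.038 rect mm [561. 215.] [22. 22.] 1
[322. 244.] 119 zmax 0.025 rect mm [548. 171.] [18. 25.] 16
```

View pics/c0.png

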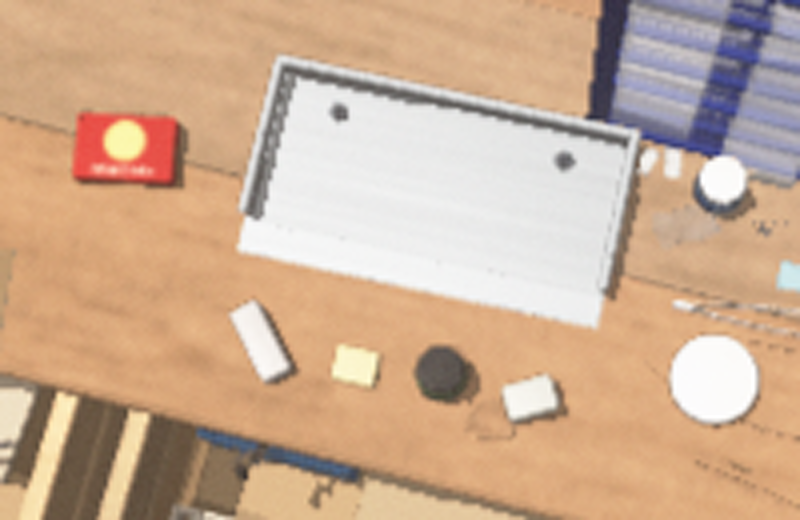

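>>> {"name": "step_arm", "arguments": {"series": [[25,-26,0,0,0,0.02,1],[25,-26,0,0,0,0.02,1],[25,-26,0,0,0,0.02,1],[25,-26,0,0,0,0.02,1],[25,-26,0,0,0,0.02,1],[25,-26,0,0,0,0.02,1],[25,-26,0,0,0,0.02,1],[25,-26,0,0,0,0.02,1],[25,-26,0,0,0,0.02,1],[25,-26,0,0,0,0.01,1],[25,-26,0,0,0,0,1],[25,-26,0,0,0,0,1],[0,0,-30,0,0,0,1],[0,0,-30,0,0,0,1],[0,0,-20,0,0,0,1],[0,0,0,0,0,0,1]]}}

```text
clock: 1.7
tool_pos: [0.5332, 0.2657, 0.1557]
eef_rot: [0.098, 0.995, -0.002, -0.003]
contact_force: [-1.3, -0.3, 0.2]
opening: 0.007
finger_force: 0.0
```

```bash
python3 - <<'E'
from h import *
im,W=snap('wrist','w1')
s=r.get_state();print(s['tool_pos'],s['eef_rot'])
b=((W[...,2]>0.005)&(W[...,2]<.05)).astype(np.uint8)
n,l,st,c=cv2.connectedComponentsWithStats(b)
for i in range(1,n):
    if st[i,4]>300:
        P=W[l==i]; t=P[P[:,2]>np.percentile(P[:,2],85)-.004]
        rr=cv2.minAreaRect((t[:,:2]*1000).astype(np.float32))
        print(c[i].round(),st[i,4],P[:,2].max().round(3),np.round(rr[0]),np.round(rr[1]),round(rr[2]))
E
```

```text
[0.53423703 0.26649453 0.15752552] [ 9.76422685e-02  9.95220130e-01 -9.77784809e-04 -1.38716768e-03]
[364. 220.] 695 0.018 [578. 306.] [40. 16.] 27
[221. 218.] 616 0.023 [548. 170.] [18. 27.] 17
[268. 224.] 807 0.036 [560. 215.] [24. 23.] 81
[314. 217.] 396 0.011 [565. 259.] [22. 18.] 78
[596. 239.] 2065 0.05 [621. 524.] [31. 28.] 48
[136. 242.] 1601 0.016 [558.  78.] [44. 45.] 73
[462. 287.] 389 0.016 [672. 393.] [22. 21.] 86
[123. 348.] 3471 0.05 [667.  34.] [114.  45.] 89
[554. 354.] 599 0.022 [770. 491.] [ 4. 62.] 75
[315. 344.] 621 0.026 [708. 231.] [44.  6.] 77
```

View pics/w1.png

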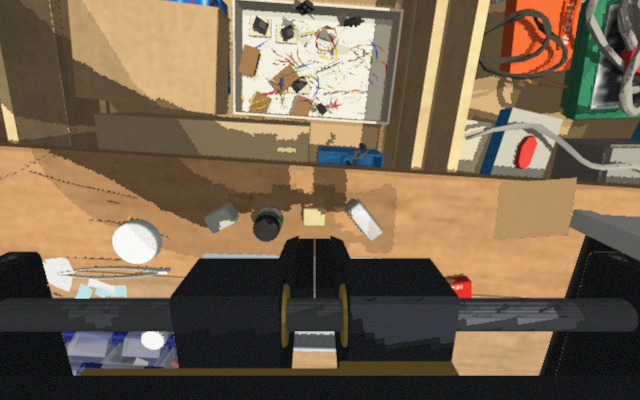

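The wrist view shows the relay (221,218), jar (268,224), chip (314,217) and bar (364,220), with the shut fingers at (315,250). Its positions agree with the top view to 1 mm. I'll sweep the chip first.

>>> {"name": "step_arm", "arguments": {"series": [[2,-1,-40,0,0,0,1],[0,0,-40,0,0,0,1],[0,0,-40,0,0,0,1],[0,0,-20,0,0,0,1],[0,0,-8,0,0,0,1],[0,0,0,0,0,0,1],[0,0,0,0,0,0,1]]}}

```text
clock: 2.45
tool_pos: [0.5384, 0.2669, 0.0124]
eef_rot: [0.098, 0.995, 0.001, 0.001]
contact_force: [0.5, -0.6, 0.4]
opening: 0.008
finger_force: 0.0
```

>>> {"name": "step_arm", "arguments": {"series": [[0,0,-6,0,0,0,1],[0,0,0,0,0,0,1],[6,-1.2,0,0,0,0,1],[6,-1.2,0,0,0,0,1],[6,-1.2,0,0,0,0,1],[6,-1.2,0,0,0,0,1],[6,-1.2,0,0,0,0,1],[6,-1.2,0,0,0,0,1],[6,-1.2,0,0,0,0,1],[6,-1.2,0,0,0,0,1],[6,-1.2,0,0,0,0,1],[6,-1.2,0,0,0,0,1]]}}

```text
clock: 3.65
tool_pos: [0.5976, 0.2539, 0.0047]
eef_rot: [0.098, 0.995, -0.0, -0.0]
contact_force: [-0.4, -0.4, -0.1]
opening: 0.004
finger_force: 0.1
```

>>> {"name": "step_arm", "arguments": {"series": [[6,-1.2,1,0,0,0,1],[6,-1.2,0,0,0,0,1],[6,-1.2,0,0,0,0,1],[6,-1.2,0,0,0,0,1],[6,-1.2,0,0,0,0,1],[6,-1.2,0,0,0,0,1],[6,-1.2,0,0,0,0,1],[6,-1.2,0,0,0,0,1],[3,-0.6,0,0,0,0,1],[0,0,0,0,0,0,1],[-5,1,0,0,0,0,1],[0,0,20,0,0,0,1],[0,0,40,0,0,0,1],[0,0,40,0,0,0,1],[0,0,0,0,0,0,1]]}}

```text
clock: 5.15
tool_pos: [0.6469, 0.2474, 0.1136]
eef_rot: [0.098, 0.995, 0.003, 0.005]
contact_force: [1.5, -0.5, 0.4]
opening: -0.0
finger_force: 0.0
```

```bash
python3 - <<'E'
from h import *
im,W=snap('top','t2')
s=r.get_state();print(s['tool_pos'],s['q'].round(2) if hasattr(s['q'],'round') else s['q'])
cv2.imwrite('pics/c2.png',cv2.resize(im[145:275,190:390],None,fx=4,fy=4,interpolation=cv2.INTER_CUBIC))
E
```

```text
[0.64524488 0.2464579  0.11071517] [-0.29  0.93 -0.28  1.45  0.32  0.79  0.69]
```

View pics/c2.png

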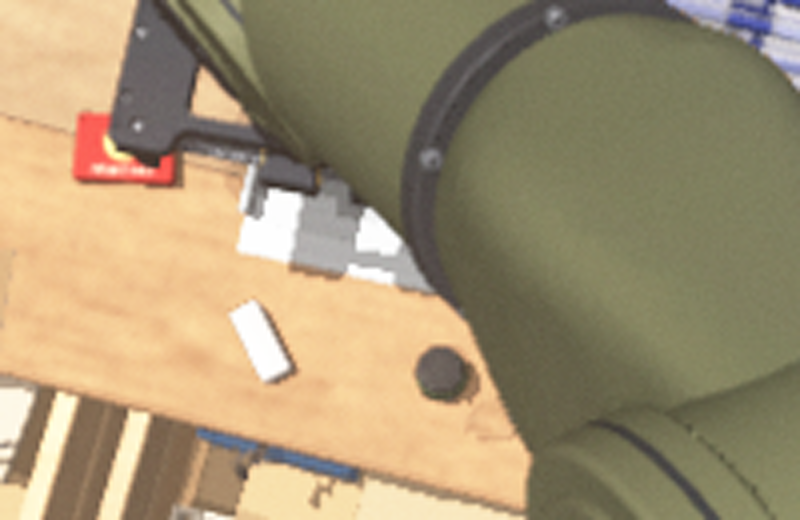

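The chip is gone from the row and the jar at crop (440,372) hasn't moved. The pan is partly hidden by the arm. Next is the cabinet's clearance.

```bash
python3 - <<'E'
import numpy as np
for f in('top0','scene0'):
    W=np.load(f'pics/{f}.npz')['W'].reshape(-1,3)
    for y in np.arange(-.1,.16,.03):
        for a,b in((.08,.2),(.2,.35),(.35,.55)):
            m=(abs(W[:,1]-y)<.015)&(W[:,2]>a)&(W[:,2]<b)&(W[:,0]>.55)&(W[:,0]<1)
            if m.sum()>5: print(f,round(y,2),a,np.percentile(W[m,0],2).round(3),m.sum())
E
```

```text
top0 -0.1 0.08 0.615 401
top0 -0.1 0.2 0.613 890
top0 -0.1 0.35 0.616 2156
top0 -0.07 0.08 0.581 231
top0 -0.07 0.2 0.626 545
top0 -0.07 0.35 0.626 1551
top0 -0.04 0.08 0.631 377
top0 -0.04 0.2 0.633 769
top0 -0.04 0.35 0.631 2031
top0 -0.01 0.08 0.641 274
top0 -0.01 0.2 0.64 614
top0 -0.01 0.35 0.64 1606
top0 0.02 0.08 0.648 339
top0 0.02 0.2 0.646 675
top0 0.02 0.35 0.647 1830
top0 0.05 0.08 0.656 311
top0 0.05 0.2 0.656 663
top0 0.05 0.35 0.656 1785
top0 0.08 0.08 0.664 334
top0 0.08 0.2 0.663 638
top0 0.08 0.35 0.664 1756
top0 0.11 0.08 0.671 836
top0 0.11 0.2 0.672 801
top0 0.11 0.35 0.671 1802
top0 0.14 0.08 0.682 890
top0 0.14 0.2 0.679 360
top0 0.14 0.35 0.679 963
scene0 -0.1 0.08 0.613 1011
scene0 -0.1 0.2 0.612 1802
scene0 -0.1 0.35 0.613 1278
scene0 -0.07 0.08 0.622 1049
scene0 -0.07 0.2 0.626 1863
scene0 -0.07 0.35 0.625 1261
scene0 -0.04 0.08 0.629 819
scene0 -0.04 0.2 0.631 1358
scene0 -0.04 0.35 0.629 963
scene0 -0.01 0.08 0.64 913
scene0 -0.01 0.2 0.639 1494
scene0 -0.01 0.35 0.64 1021
scene0 0.02 0.08 0.647 741
scene0 0.02 0.2 0.645 1180
scene0 0.02 0.35 0.647 803
scene0 0.05 0.08 0.655 764
scene0 0.05 0.2 0.655 1425
scene0 0.05 0.35 0.654 811
scene0 0.08 0.08 0.662 654
scene0 0.08 0.2 0.662 1284
scene0 0.08 0.35 0.662 635
scene0 0.11 0.08 0.669 623
scene0 0.11 0.2 0.671 1080
scene0 0.11 0.35 0.67 664
scene0 0.14 0.08 0.678 331
scene0 0.14 0.2 0.678 576
scene0 0.14 0.35 0.679 361
```

```bash
python3 - <<'E'
import numpy as np
A=np.load('pics/top0.npz')['W'];B=np.load('pics/t2.npz')['W']
m=(B[...,2]-A[...,2]>.03)&(B[...,2]>.14); P=B[m]-np.array([.6452,.2465,.1107])
ey=np.array([.197,.98]);ex=np.array([.98,-.197])
p=np.c_[P[:,:2]@ex,P[:,:2]@ey,P[:,2]]
# signed distance ahead of TCP per height
for a in np.arange(.05,.7,.08):
    k=(p[:,2]>a)&(p[:,2]<=a+.08)
    if k.sum(): 
        q=p[k]; print(a.round(2),k.sum(),'x',np.percentile(q[:,0],[1,99]).round(3),'y',np.percentile(q[:,1],[1,99]).round(3),'maxx for y<-.05',q[q[:,1]<-.05][:,0].max().round(3) if (q[:,1]<-.05).any() else None)
E
```

```text
0.05 965 x [-0.033  0.026] y [-0.002  0.095] maxx for y<-.05 None
0.13 37 x [-0.037 -0.026] y [-0.004  0.027] maxx for y<-.05 None
0.29 1346 x [-0.076  0.048] y [-0.026  0.052] maxx for y<-.05 None
0.37 4481 x [-0.099  0.033] y [-0.078  0.032] maxx for y<-.05 0.01
0.45 5848 x [-0.248 -0.037] y [-0.155 -0.049] maxx for y<-.05 -0.033
0.53 23879 x [-0.245 -0.092] y [-0.241 -0.098] maxx for y<-.05 -0.082
0.61 9899 x [-0.223 -0.144] y [-0.21  -0.125] maxx for y<-.05 -0.138
```

>>> {"name": "step_arm", "arguments": {"series": [[-8,9,0,0,0,0.067,1],[-8,9,0,0,0,0.067,1],[-8,9,0,0,0,0.067,1],[-8,9,0,0,0,0.067,1],[-8,9,0,0,0,0.067,1],[-8,9,0,0,0,0.067,1],[-8,9,0,0,0,0.067,1],[-8,9,0,0,0,0.067,1],[-8,9,0,0,0,0.067,1],[-8,9,0,0,0,0.067,1],[-4,4,0,0,0,0,1],[0,0,0,0,0,0,1],[0,0,0,0,0,0,1]]}}

```text
clock: 6.5
tool_pos: [0.5594, 0.3382, 0.1056]
eef_rot: [-0.234, 0.972, -0.0, -0.0]
contact_force: [-0.2, -0.9, -0.7]
opening: 0.006
finger_force: 0.0
```

>>> {"name": "step_arm", "arguments": {"series": [[1,2,-40,0,0,0,1],[0,0,-40,0,0,0,1],[0,0,-14,0,0,0,1],[0,0,-6,0,0,0,1],[0,0,0,0,0,0,1],[2,-4,0,0,0,0,1],[2,-4,0,0,0,0,1],[2,-4,0,0,0,0,1],[2,-4,0,0,0,0,1],[2,-4,0,0,0,0,1],[2,-4,0,0,0,0,1],[2,-4,0,0,0,0,1],[2,-4,0,0,0,0,1],[2,-4,0,0,0,0,1],[2,-4,0,0,0,0,1],[0,0,0,0,0,0,1]]}}

```text
clock: 8.1
tool_pos: [0.5807, 0.2997, 0.0056]
eef_rot: [-0.234, 0.972, -0.0, -0.0]
contact_force: [0.3, -0.2, 0.8]
opening: 0.007
finger_force: 0.0
```

>>> {"name": "step_arm", "arguments": {"series": [[-3,5,0,0,0,0,1],[-2,4,0,0,0,0,1],[0,0,40,0,0,0,1],[0,0,40,0,0,0,1],[0,0,40,0,0,0,1],[-2,-2,0,0,0,-0.067,1],[-2,-2,0,0,0,-0.067,1],[-2,-2,0,0,0,-0.067,1],[-2,-2,0,0,0,-0.067,1],[-2,-3,0,0,0,-0.067,1],[-2,-3,0,0,0,-0.067,1],[-2,-3,0,0,0,-0.067,1],[-2,-2,0,0,0,-0.067,1],[-2,-2,0,0,0,-0.067,1],[-2,-2,0,0,0,-0.067,1],[0,0,0,0,0,0,1],[0,0,0,0,0,0,1]]}}

```text
clock: 9.8
tool_pos: [0.5548, 0.2877, 0.1258]
eef_rot: [0.096, 0.995, 0.0, -0.0]
contact_force: [0.5, -0.7, -0.2]
opening: 0.004
finger_force: 0.0
```

```bash
cat > w.py <<'E'
from h import *
import sys
im,W=snap('wrist',sys.argv[1])
s=r.get_state();print(s['clock'],s['tool_pos'].round(4),s['eef_rot'].round(3),s['contact_force'])
b=((W[...,2]>0.005)&(W[...,2]<.05)).astype(np.uint8)
n,l,st,c=cv2.connectedComponentsWithStats(b)
for i in range(1,n):
    if 150<st[i,4]<3000:
        P=W[l==i]; t=P[P[:,2]>np.percentile(P[:,2],85)-.004]
        rr=cv2.minAreaRect((t[:,:2]*1000).astype(np.float32))
        print(c[i].round(),st[i,4],P[:,2].max().round(3),np.round(rr[0]),np.round(rr[1]),round(rr[2]))
E
python3 w.py w2
```

```text
9.85 [0.555  0.2876 0.1258] [0.097 0.995 0.    0.   ] [0.56506674 0.49609108 0.21623424]
[179. 211.] 789 0.023 [548. 170.] [18. 27.] 15
[231. 217.] 1065 0.036 [560. 215.] [24. 24.] 21
[599. 235.] 2650 0.05 [627. 519.] [20. 33.] 83
[309. 227.] 598 0.018 [587. 277.] [31. 16.] 27
[ 85. 238.] 2076 0.016 [558.  78.] [43. 45.] 74
[160. 286.] 351 0.026 [612. 131.] [ 5. 23.] 77
[455. 285.] 172 0.016 [670. 402.] [22.  9.] 25
[554. 354.] 648 0.022 [762. 493.] [ 3. 56.] 76
[315. 351.] 725 0.026 [714. 257.] [42.  7.] 77
```

View pics/w2.png

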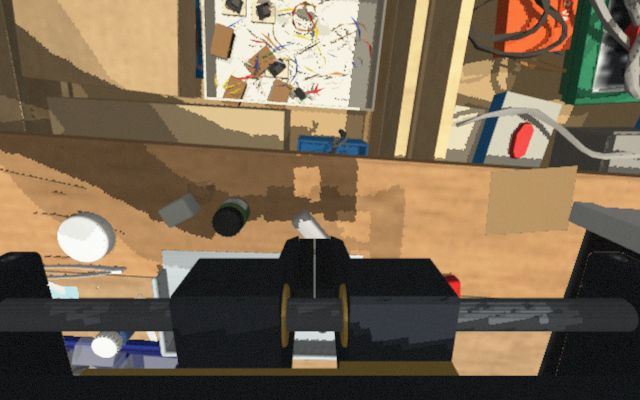

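The bar is now at about (591,279) and clear of the side wall line; the fingers at (310,240) hide its far end. The jar at (230,217) hasn't moved. I'll sweep the bar straight in.

>>> {"name": "step_arm", "arguments": {"series": [[-1,0,-40,0,0,0,1],[0,0,-40,0,0,0,1],[0,0,-30,0,0,0,1],[0,0,-10,0,0,0,1],[0,0,0,0,0,0,1],[6,-1.2,0,0,0,0,1],[6,-1.2,0,0,0,0,1],[6,-1.2,0,0,0,0,1],[6,-1.2,0,0,0,0,1],[6,-1.2,0,0,0,0,1],[6,-1.2,0,0,0,0,1],[6,-1.2,0,0,0,0,1],[6,-1.2,0,0,0,0,1]]}}

```text
clock: 11.15
tool_pos: [0.6026, 0.2771, 0.0057]
eef_rot: [0.098, 0.995, 0.0, -0.0]
contact_force: [-0.2, 0.2, -0.6]
opening: 0.006
finger_force: 0.1
```

>>> {"name": "step_arm", "arguments": {"series": [[6,-1.2,0,0,0,0,1],[6,-1.2,0,0,0,0,1],[6,-1.2,0,0,0,0,1],[6,-1.2,0,0,0,0,1],[6,-1.2,0,0,0,0,1],[6,-1.2,0,0,0,0,1],[6,-1.2,0,0,0,0,1],[3,-0.6,0,0,0,0,1],[0,0,0,0,0,0,1]]}}

```text
clock: 12.05
tool_pos: [0.6477, 0.268, 0.0057]
eef_rot: [0.098, 0.995, 0.0, 0.0]
contact_force: [1.0, 0.4, 0.5]
opening: 0.005
finger_force: 0.0
```

>>> {"name": "step_arm", "arguments": {"series": [[-5,1,0,0,0,0,1],[0,0,30,0,0,0,1],[0,0,45,0,0,0,1],[0,0,45,0,0,0,1],[-20,0,0,0,0,0,1],[-20,0,0,0,0,0,1],[-20,-10,0,0,0,0,1],[-20,-20,0,0,0,0,1],[-20,-20,0,0,0,0,1],[-20,-20,0,0,0,0,1],[-8,-22,0,0,0,0,1],[0,0,0,0,0,0,1],[0,0,0,0,0,0,1]]}}

```text
clock: 13.35
tool_pos: [0.5143, 0.178, 0.1261]
eef_rot: [0.098, 0.995, 0.001, 0.0]
contact_force: [0.1, -0.8, 0.0]
opening: 0.007
finger_force: 0.0
```

```bash
python3 w.py w3; python3 - <<'E'
from h import *
im,W=snap('top','t3'); cv2.imwrite('pics/c3.png',cv2.resize(im[145:275,190:390],None,fx=4,fy=4,interpolation=cv2.INTER_CUBIC))
E
```

```text
13.4 [0.5147 0.1789 0.126 ] [0.097 0.995 0.001 0.001] [-0.75381778 -0.54497929 -0.07334732]
[313. 229.] 618 0.023 [548. 170.] [18. 26.] 15
[366. 237.] 1014 0.036 [560. 214.] [24. 24.] 79
[214. 248.] 1063 0.015 [548.  77.] [45. 27.] 89
[557. 296.] 173 0.014 [662. 384.] [41.  2.] 86
[470. 355.] 824 0.027 [701. 301.] [18. 54.] 59
[119. 359.] 2178 0.032 [643. -35.] [106.  15.] 79
[314. 362.] 607 0.024 [687. 144.] [44.  4.] 78
```

View pics/c3.png

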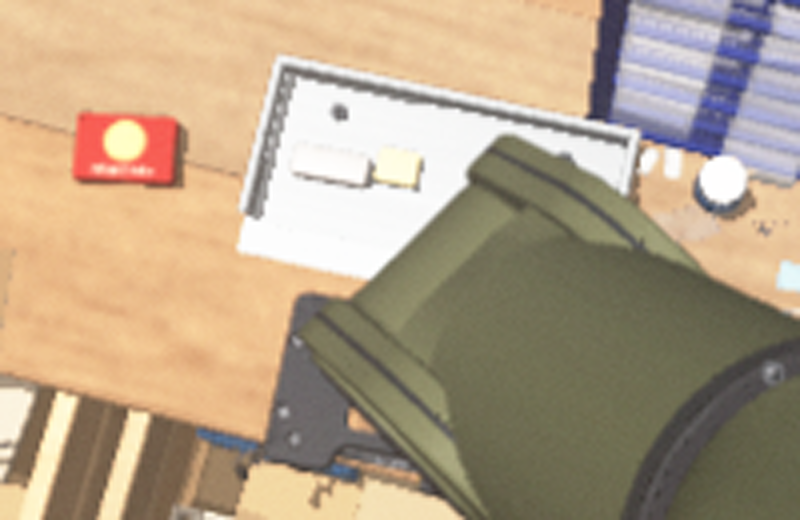

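The bar at crop (330,165) and the chip at (397,168) both lie on the pan floor. Next I'll sweep the relay.

>>> {"name": "step_arm", "arguments": {"series": [[0,-1,-40,0,0,0,1],[0,0,-40,0,0,0,1],[0,0,-30,0,0,0,1],[0,0,-10,0,0,0,1],[0,0,0,0,0,0,1],[6,-1.2,0,0,0,0,1],[6,-1.2,0,0,0,0,1],[6,-1.2,0,0,0,0,1],[6,-1.2,0,0,0,0,1],[6,-1.2,0,0,0,0,1],[6,-1.2,0,0,0,0,1],[6,-1.2,0,0,0,0,1],[6,-1.2,0,0,0,0,1],[6,-1.2,0,0,0,0,1],[6,-1,0,0,0,0,1]]}}

```text
clock: 14.95
tool_pos: [0.5746, 0.1643, 0.0057]
eef_rot: [0.098, 0.995, -0.0, -0.0]
contact_force: [0.4, -0.8, 1.0]
opening: 0.005
finger_force: 0.1
```

>>> {"name": "step_arm", "arguments": {"series": [[6,-0.3,0,0,0,0,1],[6,-0.3,0,0,0,0,1],[6,-0.3,0,0,0,0,1],[6,-0.3,0,0,0,0,1],[5,-0.3,0,0,0,0,1],[0,0,0,0,0,0,1]]}}

```text
clock: 15.55
tool_pos: [0.6041, 0.1628, 0.0058]
eef_rot: [0.098, 0.995, 0.0, 0.0]
contact_force: [-0.7, 0.5, -0.0]
opening: 0.004
finger_force: 0.0
```

>>> {"name": "step_arm", "arguments": {"series": [[4,-0.5,0,0,0,0,1],[4,-0.5,0,0,0,0,1],[4,-0.5,0,0,0,0,1],[0,0,0,0,0,0,1],[-6,1,0,0,0,0,1],[-4,1,0,0,0,0,1],[0,0,30,0,0,0,1],[-10,0,45,0,0,0,1],[-20,10,45,0,0,0,1],[-20,20,0,0,0,0,1],[-20,25,0,0,0,0,1],[-20,25,0,0,0,0,1],[-20,25,0,0,0,0,1],[-20,25,0,0,0,0,1],[-20,25,0,0,0,0,1],[-20,25,0,0,0,0,1],[-20,25,0,0,0,0,1],[-20,25,0,0,0,0,1],[0,0,0,0,0,0,1]]}}

```text
clock: 17.45
tool_pos: [0.3902, 0.3986, 0.1258]
eef_rot: [0.093, 0.996, 0.002, -0.001]
contact_force: [-0.4, 0.4, 0.5]
opening: 0.005
finger_force: 0.0
```

```bash
python3 - <<'E'
from h import *
im,W=snap('top','t4'); cv2.imwrite('pics/c4.png',cv2.resize(im[145:275,190:390],None,fx=4,fy=4,interpolation=cv2.INTER_CUBIC))
print(r.get_state()['tool_pos'])
E
```

```text
[0.3925742  0.39563194 0.12567343]
```

View pics/c4.png

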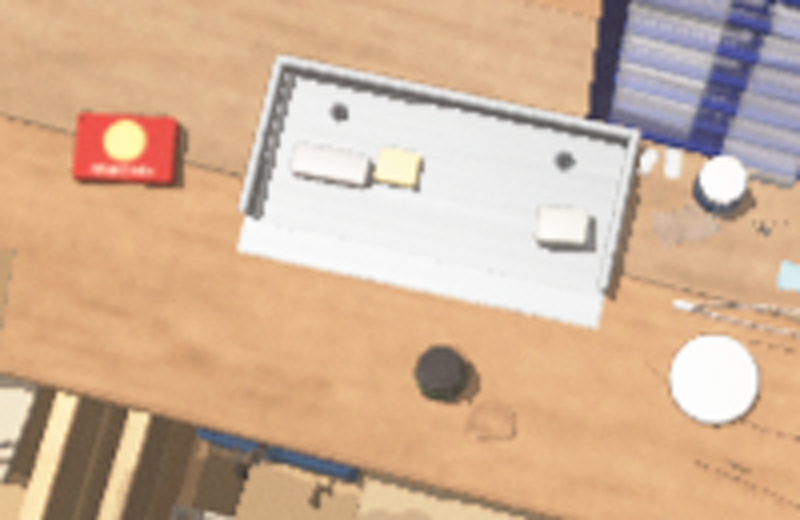

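The bar (330,165), chip (397,168) and relay (563,225) all lie on the flat floor behind the lip. The jar and the visible bystanders are unmoved.

```bash
python3 -c "
from plant import r
print(r.finish_job())"
```

```text
the job is handed in; nothing more can be done
None
```

I swept the bar, chip and relay over the lip onto the flat floor of the pan, and handed the job in at about 17.5 s. In the last picture the jar in the row and the visible things beside the pan had not moved; the glue bottle and part of the tweezers lay outside it, and the hand-in returned no verdict.

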